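# Open the fold-down finds desk and set the specimen box on it

## Robot

A 6-joint arm with a two-finger parallel gripper is mounted at the origin on a cart in front of the work surface, level with it; the furniture and walls round the work are solid. World frame = base frame: x ahead of the robot, y to its left, z up, the work surface at z = 0. Lengths are in m, angles in rad, forces in N, time in s.
With the tool pointing down it reaches from about 0.3 to 0.775 m from the base axis. Payload 14.6 kg.
Tool frame: the origin (TCP) lies at the very end of the fingers, on their centre line; the grasp point (between the pads) lies 19 mm behind it; z points along the fingers, y is the line along which they close (so a half turn about z gives the same grasp; the last joint's range is limited). The gripper opens to 94 mm and grips with 3 to 60 N. Pads are 16 mm wide; open, the fingers measure 119 mm over their backs; the gripper's body (75 mm by 177 mm) begins 78 mm behind the grasp point.
Start: joints at [-1.293, 0.3, 1.521, -0, 1.321, -0.067], TCP at [0.186, -0.518, 0.205] pointing down, gripper open.
Joint ranges: [-3.03, 3.03], [-0.79, 2.21], [0.23, 2.52], [-1.04, 4.18], [0, 3.07], [-2.55, 2.55]. Speed limits (rad/s): [2.22, 2.22, 2.57, 3.14, 3.14, 3.14].

## Interface

Orientations are given as [roll, pitch, yaw] about the fixed x, y, z axes, in that order (R = Rz(yaw) Ry(pitch) Rx(roll)).
In Python, from station import ctrl gives the robot as it stands.
- The arm moves only by the tool carry_out, never from a script. Its argument "motion" is text: rows parted by semicolons, each of 7 numbers parted by spaces: the shift along the world's x, y, z in m, then the turn, a rotation vector about the world's x, y, z in degrees, then the closure in counts, from 0 (fully open) to 255 (shut). In form: dx dy dz wx wy wz hand; .... A call has 1 to 20 rows; each row shifts and turns the commanded pose from where the row before left it; what a row does not reach is not made up. A row lasts 1/12 s, in which the tool goes at most 41.7 mm and 7.16 degrees, less where a joint would pass 70% of its speed; a pose out of reach is approached as far as the arm can. A call is refused whole if a number of a shift passes 0.0417 or a number of a turn 7.16, either way. A call with a gripper value outside its range is refused whole. The fingers move at their own pace and stop on an object; "grip_force" is the grip in N (left out, the last holds). Time passes only in rows, so rows that do not move let the fingers close. It gives the time, the measured TCP pose, the force, the opening and the grip force at its end, in the units of the state.
- ctrl.get_obs(): the state, without advancing time (a new reading comes with each control period).
- ctrl.camera(name): name is "side" or "top" or "wrist"; returns a dict with "pixels" (480x640x3 uint8, red, green, blue), "range_z" (480x640 float32, m along the optical axis (not along the pixel's ray), 0 where there is no reading), "K" (3x3 intrinsics, pixels), "dist" ([k1, k2, p1, p2, k3] as OpenCV has them; the pictures are not rectified), "position" and "attitude" of the camera in the world. Camera axes: x right, y up, looking along -z (the intrinsics and any distortion apply to the point x, -y, -z); pixel columns grow to the right and rows downward; lengths in m; the calibration is good to about 2 mm. A picture is of the moment at which its call begins.
- ctrl.hand_in(): hands the job in; it is judged then, once.
The state is a dict: "time_s": time; "qpos": joint angles; "joint_vel": joint speeds; "tau": joint torques, N m; "ee_pos": TCP position; "eef_rot": TCP orientation; "force": force on the tool from outside, world axes, zero at the start; "moment": the same for the moment, N m; "grip_width": finger opening in m; "grip_force": force on a finger pad.
Only numpy, scipy, OpenCV 4.12 (cv2) and the standard library are available. Lean on these libraries where they do the work, as an engineer would, in place of code of your own. Each camera call takes 0.05 s, during which the arm holds its last target. There are 200 camera calls.

## Task

Open up the little fold-down desk: pull both of its slide-out supports fully out, and only then lower the sloping flap until it lies level on the two supports. Then take the open specimen box out of its bay on top of the desk and set it down flat on the flap, between the two battens and midway along them; leave the tape measure in the other bay where it is, keep the box upright, and disturb nothing else on the table.

Things in the scene. Friction and masses are not known exactly. Their poses are not given: they have to be found in the camera images.
- bureau: Small fixed brown wooden fold-down desk, 300 mm wide, on the table. Origin: on the table right under the middle of the flap's hinge line. x points to its back (165 mm behind the hinge line), y to its left seen from the robot, z up. Two mock drawers low on its front (knobs 50 mm above the table) do not open.
- left_support (a joint): How far the left support (at y = +130 mm of the desk) is pulled out towards the robot, m: from 0 (in) to 0.07 (fully out, at its stop). Slides stiffly (about 1.5 N) and stays where it is left.
- right_support (a joint): The same for the right support (at y = -130 mm of the desk).
- left_support_knob (a point): Centre of the dark steel pull knob on the front end of the left support: round about the desk's x axis, 19 mm in diameter, 8 mm long at its widest, on a neck 11 mm thick. 42 mm in front of the hinge line when the support is in, 12 mm below it. The support is a dark wooden bar 20 mm wide and 22 mm high, its top level with the hinge line; it comes out towards the robot (-x of the desk).
- right_support_knob (a point): The same knob on the right support.
- flap (a joint): Angle of the flap about its hinge, rad: 0 shut (leaning back 20 degrees), 0.35 upright, 1.92 level, lying on the pulled-out supports. Without supports it would go on below level. The hinge is stiff (friction 0.32 N m) and holds the 0.25 kg flap at any angle, so it does not fall and must be brought all the way down.
- flap_hinge_line (a point): Middle of the flap's hinge line, 120 mm above the table; the line runs along the desk's y axis and lies in the flap's outer (robot side) face at its lower edge. The axes are the desk's.
- flap_edge (a point): Middle of the flap's free edge. The flap is a board 300 mm wide, 12 mm thick, 150 mm from hinge to free edge. When shut its edge stands about 36 mm above the desk's top board, with a gap of 25 mm or more behind it. Axes: x normal to the inner face (to the desk's back when shut, up when level), y the desk's y, z from the hinge to the free edge.
- channel (a point): Middle of the place for the box, on the flap's inner face (upper when level), 85 mm from the hinge line. Two dark battens, 80 mm long, 8 mm thick, standing 20 mm off the face, run parallel to the hinge line, 56 mm apart, this point midway. The channel is open at both ends; beyond them the flap is bare for 110 mm. Axes as for flap_edge.
- box_center (a point): Centre, half-way up, of the open white card specimen box: 48 mm (its x) by 60 mm (its y) by 24 mm high, 0.06 kg. It stands in one of the two bays, its length across the bay, 3 mm to the wall at each end, so there it can be gripped only across 48 mm. Between the battens it fits only lengthwise, gripped by its ends (60 mm): set it down once, on the bare flap for instance, and take it the other way.
- tape_center (a point): Centre, half-way up, of the round red tape measure, 56 x 55 x 18 mm, that lies in the other bay of the rack.
- mirror: Bystander: round bronze mirror, 126 mm across, 7 mm thick, lying on the table in front of the desk; origin at the centre of its underside.
- torch: Bystander: black torch lying on the table to the right, 34 x 100 x 34 mm; origin at the centre of its underside.
- weight: Bystander: brown leather weight on the table to the left, 32 x 80 x 21 mm; origin at the centre of its underside.
- stapler: Bystander: red and grey stapler on the table right of the desk, 36 x 132 x 43 mm; origin at the centre of its underside.
- rack (a point): Middle of the rack of two bays, on the desk's top board (225 mm above the table, from 78 to 165 mm behind the hinge line). Axes are the desk's. Three walls, 6 mm thick, 26 mm high and 52 mm long in x, stand at y = -72, 0 and +72 mm from this point. Each bay is 66 mm wide between its walls, open at front and back.
Things that resemble listed ones, but are neither listed nor needed, are in the scene too. There is more than one size of the part that bears box_center; the job needs the smallest.

How it is judged:
By the outcome, as a careful person would: the job done as asked, in the order asked, and still so for the second after the job is handed in, with the robot touching nothing.
It also fails if it takes over 72 s, if anything falls off the work surface, if the arm or the gripper's body presses on something with over 40 N, if the wrist force passes 120 N, or if a joint passes its speed limit or range.

## Working session

There is one attempt and no reset: what is moved stays moved. The work goes in short steps, Python scripts to look and compute and a tool call to move; the robot and the scene stay as the last step left them, time stands still between calls to the robot, and variables do not carry over. Pictures are saved under pics/ and viewed, at most 10 in all, crops included, and the job is handed in when it is done.

Besides the shell and the picture viewer there is one more tool, called as a command line: name --argument value ..., lists and objects as JSON in quotes. carry_out: Moves the arm, as the interface text tells. Its arguments: {"type":"object","properties":{"motion":{"type":"string"},"grip_force":{"type":"number"}},"required":["motion"]}

```bash
mkdir -p pics; ls
cat > h.py <<'E'
import numpy as np, cv2
from station import ctrl
from scipy.spatial.transform import Rotation as R
def cam(n):
    c=ctrl.camera(n); c['P']=np.array(c['position']); a=np.array(c['attitude'])
    c['R']=a if a.shape==(3,3) else (R.from_euler('xyz',a).as_matrix() if a.size==3 else R.from_quat(a).as_matrix())
    return c
def pts(c,uv,z=None):
    """world points of pixels: z None -> range image, else cast on plane z"""
    uv=np.array(uv,float).reshape(-1,2)
    n=cv2.undistortPoints(uv.reshape(-1,1,2),np.array(c['K']),np.array(c['dist'])).reshape(-1,2)
    d=np.c_[n[:,0],-n[:,1],-np.ones(len(n))]
    if z is None:
        r=c['range_z'][uv[:,1].astype(int),uv[:,0].astype(int)]
        return (d*r[:,None])@c['R'].T+c['P']
    w=d@c['R'].T; return c['P']+w*((z-c['P'][2])/w[:,2])[:,None]
def cloud(c):
    v,u=np.mgrid[0:480,0:640]; p=pts(c,np.c_[u.ravel(),v.ravel()]); p[c['range_z'].ravel()==0]=np.nan
    return p.reshape(480,640,3)
def save(c,n): cv2.imwrite('pics/'+n+'.png',c['pixels'][:,:,::-1])
E
python3 - <<'E'
from h import *
for n in ['top','side']:
    c=cam(n); save(c,n+'0'); print(n,c['position'],c['attitude'],c['K'],c['dist'],(c['range_z']>0).mean())
    np.savez('pics/'+n+'0.npz',**{k:np.array(v) for k,v in c.items()})
print(ctrl.get_obs())
E
```

```text
pics
top [ 0.50843985 -0.00503456  1.30435909] [ 0.09379649 -0.01678109 -1.56285493] [[475.31046627   0.         318.00803757]
 [  0.         475.31046627 241.29432279]
 [  0.           0.           1.        ]] [-0.01461404  0.          0.          0.          0.        ] 0.9958723958333333
side [0.08668798 1.16141035 0.73223191] [ 1.15342101  0.02120243 -2.7164654 ] [[503.00786712   0.         320.89347703]
 [  0.         503.00786712 233.08770538]
 [  0.           0.           1.        ]] [-0.06999347  0.          0.          0.          0.        ] 0.996015625
{'time_s': 0.1, 'qpos': array([-1.29257430e+00,  3.00376974e-01,  1.52152408e+00,  3.23021254e-06,
        1.32068817e+00, -6.66058872e-02]), 'joint_vel': array([ 0.00375615,  0.00028289, -0.00126707, -0.00037991,  0.00044499,
       -0.0011897 ]), 'tau': array([ 3.13009841e-03, -5.32642543e+01, -3.53282547e+01,  7.09617161e-02,
        2.34927720e-02, -5.91484604e-05]), 'ee_pos': array([ 0.18584957, -0.51739939,  0.20496207]), 'eef_rot': array([-3.14059850e+00, -6.94506882e-05,  3.44827082e-01]), 'force': array([-0.55352853, -0.57660126, -0.41715964]), 'moment': array([-0.01433582, -0.00102892, -0.05403544]), 'grip_force': 0.0, 'grip_width': 0.09437596815336177}
```

View pics/top0.png

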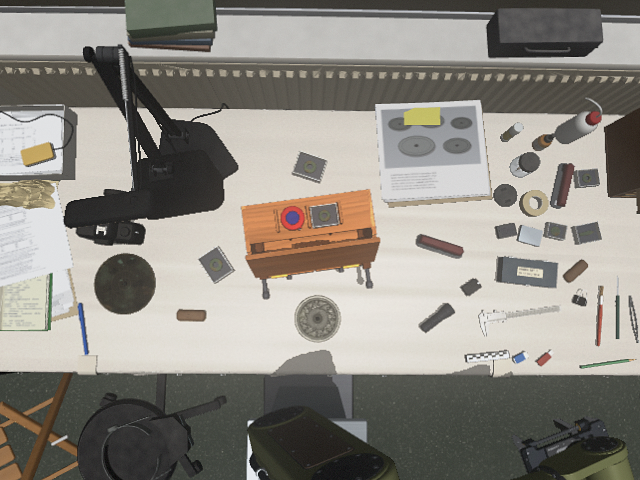

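View pics/side0.png

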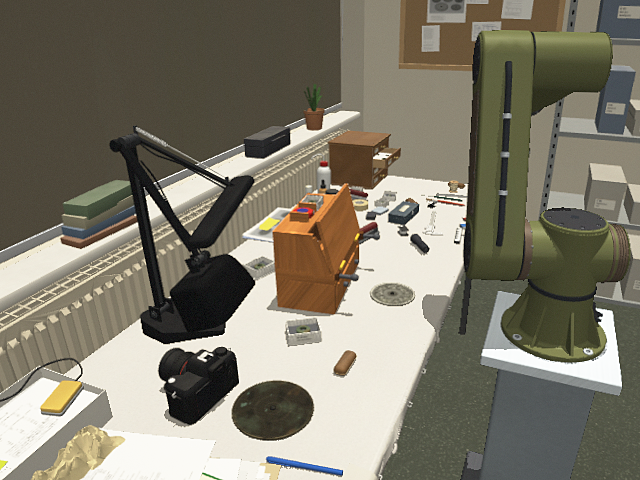

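Top view: the desk is around (313,235), with knobs at about (265,294) and (369,284). The tape is at (292,218) and the mirror at (318,319). Box candidates:
- (325,215): in the right bay.
- (310,167): on the table behind the desk.
- (216,264): on the table to the left.

The one standing in the bay is the listed box. I'll check its size against the others.

```bash
cat > m.py <<'E'
from h import *
d=dict(np.load('pics/top0.npz')); c=d
p=cloud(c); z=p[...,2]
hs=cv2.cvtColor(c['pixels'],cv2.COLOR_RGB2HSV)
reg=np.zeros((480,640),bool); reg[180:305,235:390]=1
top=reg&(abs(z-.225)<.008)
pt=p[top][:,:2]; r=cv2.minAreaRect(pt.astype(np.float32)*1000); print('topboard',top.sum(),r); print(cv2.boxPoints(r).round(0).tolist())
# knobs: low dark, z about .108
for nm,(u0,v0) in {'L':(265,294),'R':(369,284)}.items():
    s=np.zeros_like(reg); s[v0-14:v0+14,u0-14:u0+14]=1
    s&=(z>.09)&(z<.135)&(hs[...,2]<110)
    q=p[s]; print(nm,s.sum(),q.min(0).round(3),q.max(0).round(3),np.median(q,0).round(3))
for nm,(u0,v0) in {'bay':(325,215),'back':(310,167),'left':(216,264)}.items():
    s=np.zeros_like(reg); s[v0-30:v0+30,u0-30:u0+30]=1
    base=.225 if nm=='bay' else 0
    s&=(z>base+.015)&(z<base+.035)&(hs[...,1]<70)
    n,l,st,ce=cv2.connectedComponentsWithStats(s.astype(np.uint8)); k=1+st[1:,4].argmax()
    q=p[l==k]; print(nm,len(q),cv2.minAreaRect(q[:,:2].astype(np.float32)*1000),z[l==k].max())
s=reg&(hs[...,0]>170)&(hs[...,1]>150)&(z>.225); print('tape',np.median(p[s],0),s.sum())
im=c['pixels'][170:310,225:395,::-1]; im=cv2.resize(im,None,fx=4,fy=4,interpolation=cv2.INTER_CUBIC); cv2.imwrite('pics/crop1.png',im)
# flap edge: highest points
s=reg&(z>.25)&(z<.28); q=p[s]; print('z>.25',q.min(0),q.max(0))
for (u0,v0) in [(265,294),(369,284)]:
    print([ [u0,v]+p[v,u0].round(3).tolist() for v in range(v0-25,v0+10,4)])
E
python3 m.py
```

```text
topboard 4250 ((642.173095703125, -2.502044677734375), (141.370361328125, 298.0801696777344), 8.338752746582031)
[[551.0, 135.0], [594.0, -160.0], [734.0, -140.0], [690.0, 155.0]]
L 62 [0.478 0.099 0.106] [0.522 0.113 0.12 ] [0.494 0.107 0.114]
R 53 [ 0.507 -0.158  0.108] [ 0.549 -0.145  0.121] [ 0.522 -0.15   0.115]
bay 65 ((665.8248291015625, -36.06963348388672), (24.85808563232422, 23.003536224365234), 87.46351623535156) 0.24669221328708857
back 513 ((835.87255859375, -1.668853759765625), (80.308349609375, 65.5867691040039), 72.67692565917969) 0.03495164251105076
left 516 ((564.0335693359375, 248.63006591796875), (80.72840881347656, 64.69961547851562), 35.154361724853516) 0.03477956572239105
tape [0.663308   0.0370798  0.23979041] 2
z>.25 [ 0.56221157 -0.15679294  0.25003518] [0.69823832 0.13618013 0.26889134]
[[265, 269, 0.548, 0.102, 0.179], [265, 273, 0.539, 0.104, 0.154], [265, 277, 0.53, 0.107, 0.121], [265, 281, 0.52, 0.107, 0.114], [265, 285, 0.51, 0.107, 0.116], [265, 289, 0.5, 0.107, 0.113], [265, 293, 0.49, 0.106, 0.117], [265, 297, 0.48, 0.106, 0.118], [265, 301, 0.467, 0.117, -0.001]]
[[369, 259, 0.575, -0.148, 0.151], [369, 263, 0.567, -0.152, 0.117], [369, 267, 0.557, -0.152, 0.119], [369, 271, 0.551, -0.167, -0.0], [369, 275, 0.537, -0.153, 0.107], [369, 279, 0.527, -0.152, 0.115], [369, 283, 0.517, -0.152, 0.115], [369, 287, 0.507, -0.153, 0.113], [369, 291, 0.496, -0.167, -0.001]]
```

View pics/crop1.png

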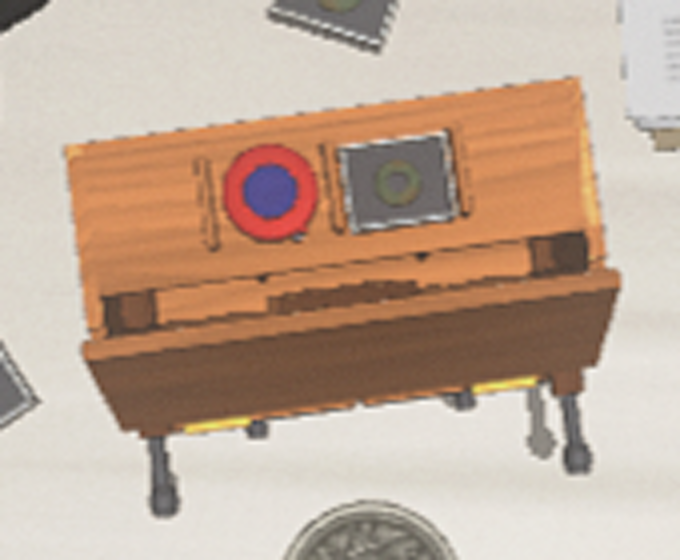

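The crop shows the smallest white box (about 48 mm × 60 mm) in the right bay and the tape in the left one. The two table boxes measure about 65 × 80 mm, so they are decoys. The desk yaw is about 8.3° and the hinge is near (0.549, -0.016). Next I'll approach the right knob.

carry_out --motion "0.0237 0.0305 0 0 0 -0.96 0;0.0237 0.0305 0 0 0 -0.96 0;0.0237 0.0305 0 0 0 -0.96 0;0.0237 0.0305 0 0 0 -0.96 0;0.0237 0.0305 0 0 0 -0.96 0;0.0237 0.0305 0 0 0 -0.96 0;0.0237 0.0305 0 0 0 -0.96 0;0.0237 0.0305 0 0 0 -0.96 0;0.0237 0.0305 0 0 0 -0.96 0;0.0237 0.0305 0 0 0 -0.96 0;0.0237 0.0305 0 0 0 -0.96 0;0.0237 0.0305 0 0 0 -0.96 0;0 0 0 0 0 0 0;0 0 0 0 0 0 0"

```text
time_s: 1.27
ee_pos: [0.4708, -0.1502, 0.205]
eef_rot: [-3.141, 0.001, 0.147]
force: [0.3, -0.4, -0.6]
grip_width: 0.0942
grip_force: 0.0
```

Run:
```python
from h import *
c=cam('wrist'); save(c,'w1'); np.savez('pics/w1.npz',**{k:np.array(v) for k,v in c.items()})
print(c['position'],c['attitude'],ctrl.get_obs()['ee_pos'],ctrl.get_obs()['eef_rot'])
p=cloud(c); m=(p[...,2]>.085)&(p[...,2]<.14)&(p[...,0]<.545)&(p[...,1]<-.13)&(p[...,1]>-.175)
q=p[m]; print(m.sum(),q.min(0).round(4),q.max(0).round(4)); 
v,u=np.where(m); print(u.min(),u.max(),v.min(),v.max())
for x in np.arange(.49,.545,.005):
    s=q[abs(q[:,0]-x)<.0025]
    if len(s): print(x.round(3),len(s),s[:,1].min().round(4),s[:,1].max().round(4),s[:,2].max().round(4))
```

```text
[ 0.54304844 -0.13915647  0.38375027] [-2.51969280e-01  6.23145556e-04 -1.42508586e+00] [ 0.47020192 -0.1513      0.20507751] [-3.14129035e+00  7.89927794e-04  1.45295556e-01]
1405 [ 0.5042 -0.1609  0.1066] [ 0.545  -0.1415  0.1185]
313 341 132 198
0.505 87 -0.1587 -0.1445 0.1163
0.51 203 -0.1609 -0.1424 0.1179
0.515 229 -0.1606 -0.1417 0.1185
0.52 219 -0.1598 -0.1422 0.1177
0.525 152 -0.1571 -0.1441 0.1155
0.53 145 -0.1549 -0.1433 0.1144
0.535 146 -0.1542 -0.1426 0.1145
0.54 148 -0.1535 -0.1418 0.1145
0.545 76 -0.1526 -0.1415 0.1138
```

View pics/w1.png

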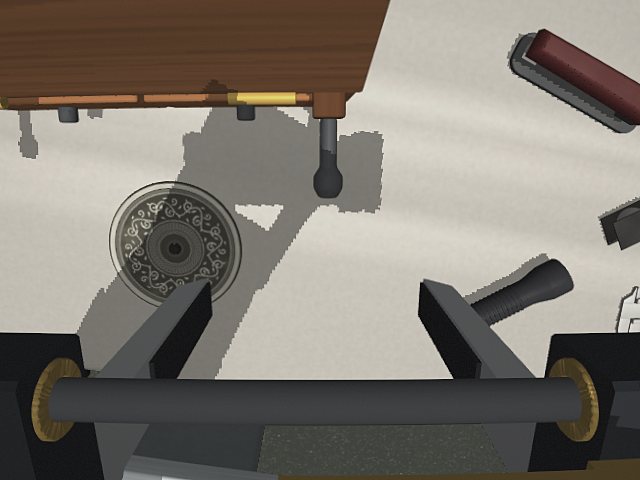

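The wrist view shows the right knob at (328,182), with its centre at (0.5135, -0.151, 0.108). That matches the expected height of 108 mm. I'll grip it and pull.

carry_out --motion "0.0155 0 -0.02 0 0 0 60;0.0155 0 -0.032 0 0 0 100;0.0155 0 -0.032 0 0 0 120;0 0 -0.032 0 0 0 140;0 0 0 0 0 0 255;0 0 0 0 0 0 255;0 0 0 0 0 0 255;0 0 0 0 0 0 255;0 0 0 0 0 0 255;0 0 0 0 0 0 255" --grip_force 25

```text
time_s: 2.15
ee_pos: [0.5172, -0.1519, 0.0909]
eef_rot: [3.141, -0.002, 0.144]
force: [0.4, -0.0, 0.6]
grip_width: 0.031
grip_force: 0.0
```

carry_out --motion "0 0 0 0 0 0 255;0 0 0 0 0 0 255;0 0 0 0 0 0 255;0 0 0 0 0 0 255"

```text
time_s: 2.48
ee_pos: [0.517, -0.1517, 0.0899]
eef_rot: [3.141, -0.001, 0.144]
force: [-1.2, 0.0, 5.9]
grip_width: 0.0174
grip_force: 25.0
```

carry_out --motion "-0.0099 -0.0014 0 0 0 0 255;-0.0099 -0.0014 0 0 0 0 255;-0.0099 -0.0014 0 0 0 0 255;-0.0099 -0.0014 0 0 0 0 255;-0.0099 -0.0014 0 0 0 0 255;-0.005 -0.0007 0 0 0 0 255;0 0 0 0 0 0 255;0 0 0 0 0 0 255"

```text
time_s: 3.15
ee_pos: [0.4619, -0.1598, 0.0899]
eef_rot: [3.141, -0.0, 0.143]
force: [0.1, -2.1, 7.2]
grip_width: 0.0176
grip_force: 25.0
```

carry_out --motion "-0.003 -0.0004 0 0 0 0 255;-0.003 -0.0004 0 0 0 0 255;-0.003 -0.0004 0 0 0 0 255;-0.003 -0.0004 0 0 0 0 255;0 0 0 0 0 0 255"

```text
time_s: 3.57
ee_pos: [0.4537, -0.1611, 0.0909]
eef_rot: [3.139, -0.01, 0.143]
force: [25.9, 3.8, -1.5]
grip_width: 0.017
grip_force: 25.0
```

The support has reached its stop, at 26 N. Now the left one.

carry_out --motion "0.003 0.0004 0 0 0 0 255;0 0 0 0 0 0 100;0 0 0 0 0 0 100;0 0 0 0 0 0 100;0 0 0.03 0 0 0 60;0 0 0.04 0 0 0 60;0 0.02 0.03 0 0 0 60;0 0.038 0 0 0 0 60;0 0.038 0 0 0 0 60;0 0.038 0 0 0 0 60;0 0.038 0 0 0 0 60;0 0.038 0 0 0 0 60;0 0.038 0 0 0 0 60;0 0.018 0 0 0 0 60;0 0 0 0 0 0 60"

```text
time_s: 4.82
ee_pos: [0.4526, 0.1083, 0.189]
eef_rot: [-3.141, 0.001, 0.147]
force: [0.3, -0.6, -0.7]
grip_width: 0.0721
grip_force: 0.0
```

Run:
```python
from h import *
print(ctrl.get_obs()['ee_pos'],ctrl.get_obs()['eef_rot'])
c=cam('wrist'); save(c,'w2')
p=cloud(c); m=(p[...,2]>.095)&(p[...,2]<.14)&(p[...,0]<.53)&(p[...,1]<.135)&(p[...,1]>.08)
q=p[m]
for x in np.arange(.47,.53,.005):
    s=q[abs(q[:,0]-x)<.0025]
    if len(s): print(x.round(3),len(s),s[:,1].min().round(4),s[:,1].max().round(4),s[:,2].max().round(4))
c=cam('top'); p=cloud(c); m=(p[...,2]>.095)&(p[...,2]<.13)&(p[...,0]<.55)&(p[...,1]<-.12)&(p[...,1]>-.19)
q=p[m]; print('R top',q.min(0),len(q)); k=q[:,0]<q[:,0].min()+.012; print(q[k].mean(0))
```

```text
[0.45255579 0.10829363 0.18902361] [-3.14115186e+00  1.02904136e-03  1.47216705e-01]
0.475 35 0.1012 0.1129 0.1145
0.48 186 0.0987 0.1162 0.118
0.485 252 0.0976 0.1168 0.118
0.49 256 0.0984 0.1165 0.1182
0.495 175 0.1004 0.1147 0.116
0.5 149 0.1037 0.1148 0.1143
0.505 157 0.1045 0.1155 0.1141
0.51 152 0.1054 0.1163 0.1143
0.515 156 0.1061 0.117 0.1144
0.52 157 0.1069 0.1178 0.1146
0.525 247 0.0868 0.1231 0.1216
0.53 331 0.0801 0.1337 0.13
R top [ 0.44752351 -0.16783734  0.09889716] 301
[ 0.45335239 -0.1590898   0.11430295]
```

carry_out --motion "0.018 -0.0005 -0.03 0 0 0 100;0.018 -0.0005 -0.035 0 0 0 140;0 0 -0.034 0 0 0 180;0 0 0 0 0 0 255;0 0 0 0 0 0 255;0 0 0 0 0 0 255;0 0 0 0 0 0 255;0 0 0 0 0 0 255;0 0 0 0 0 0 255;0 0 0 0 0 0 255"

```text
time_s: 5.75
ee_pos: [0.4897, 0.1068, 0.0924]
eef_rot: [-3.138, -0.003, 0.144]
force: [-2.5, 18.6, 5.3]
grip_width: 0.0177
grip_force: 25.0
```

carry_out --motion "-0.0099 -0.0014 0 0 0 0 255;-0.0099 -0.0014 0 0 0 0 255;-0.0099 -0.0014 0 0 0 0 255;-0.0099 -0.0014 0 0 0 0 255;-0.0099 -0.0014 0 0 0 0 255;-0.005 -0.0007 0 0 0 0 255;0 0 0 0 0 0 255;0 0 0 0 0 0 255"

```text
time_s: 6.42
ee_pos: [0.435, 0.0988, 0.0924]
eef_rot: [-3.138, -0.003, 0.144]
force: [-4.2, 18.3, 6.5]
grip_width: 0.0172
grip_force: 25.0
```

carry_out --motion "-0.003 -0.0004 0 0 0 0 255;-0.003 -0.0004 0 0 0 0 255;-0.003 -0.0004 0 0 0 0 255;-0.003 -0.0004 0 0 0 0 255;0 0 0 0 0 0 255"

```text
time_s: 6.83
ee_pos: [0.4232, 0.097, 0.0924]
eef_rot: [-3.138, -0.004, 0.144]
force: [-3.7, 15.9, 6.5]
grip_width: 0.0176
grip_force: 25.0
```

carry_out --motion "-0.002 -0.0003 0 0 0 0 255;-0.002 -0.0003 0 0 0 0 255;-0.001 -0.0001 0 0 0 0 255;0 0 0 0 0 0 255"

```text
time_s: 7.17
ee_pos: [0.4215, 0.0967, 0.0931]
eef_rot: [-3.138, -0.012, 0.143]
force: [20.1, 22.0, -6.8]
grip_width: 0.0176
grip_force: 25.0
```

Both supports are at their stops. I'll release, rise to a staging point above and behind the flap's edge, and re-measure.

carry_out --motion "0.002 0.0003 0 0 0 0 255;0 0 0 0 0 0 120;0 0 0 0 0 0 120;0 0 0 0 0 0 120;0 0 0.035 0 0 0 120;0 0 0.04 0 0 0 255;0 0 0.04 0 0 0 255;0 0 0.04 0 0 0 255;0 0 0.04 0 0 0 255;0 0 0.035 0 0 0 255;0 0 0 0 0 0 255;0 0 0 0 0 0 255"

```text
time_s: 8.17
ee_pos: [0.42, 0.0946, 0.322]
eef_rot: [3.141, -0.003, 0.144]
force: [-0.1, 0.2, -0.8]
grip_width: 0.0017
grip_force: 0.0
```

Run:
```python
from h import *
print(ctrl.get_obs()['ee_pos'])
for n in ('top','wrist'):
    c=cam(n); save(c,n+'3'); p=cloud(c); z=p[...,2]
    for nm,y0 in (('L',.0975),('R',-.16)):
        m=(z>.1)&(z<.125)&(p[...,0]<.48)&(abs(p[...,1]-y0)<.015); q=p[m]
        if len(q)>5:
            print(n,nm,len(q),q[:,0].min().round(4)); k=q[q[:,0]<q[:,0].min()+.01]; print('  y',k[:,1].min().round(4),k[:,1].max().round(4))
    m=(z>.24)&(z<.275)&(p[...,0]>.55)&(p[...,0]<.75)&(abs(p[...,1])<.2)
    q=p[m]
    hs=cv2.cvtColor(c['pixels'],cv2.COLOR_RGB2HSV)
    for y in (-.12,-.05,0,.05,.1):
        s=q[abs(q[:,1]-y)<.006]; s=s[s[:,0]<.66]
        e=s[s[:,2]>.255]
        if len(e): print(n,'edge y',y,e[:,0].min().round(4),e[:,0].max().round(4),e[:,2].max().round(4))
    m=(z>.238)&(z<.256)&(p[...,0]>.62)&(p[...,0]<.72)&(abs(p[...,1])<.1)
    q=p[m]
    w=q[(hs[m][:,1]<60)&(hs[m][:,2]>120)]
    if len(w): print(n,'white',len(w),cv2.minAreaRect((w[:,:2]*1000).astype(np.float32)))
```

```text
[0.41997915 0.09464337 0.32199901]
top L 115 0.4358
  y 0.0932 0.104
top R 80 0.4477
  y -0.1681 -0.1504
top edge y -0.12 0.5993 0.6129 0.2665
top edge y -0.05 0.5879 0.6034 0.2664
top edge y 0 0.581 0.594 0.2666
top edge y 0.05 0.5739 0.5868 0.2689
top edge y 0.1 0.5666 0.5798 0.2676
top white 104 ((667.6642456054688, -36.13512420654297), (48.81118392944336, 60.12834548950195), 7.987422466278076)
wrist L 1252 0.4094
  y 0.0879 0.1061
wrist R 596 0.4465
  y -0.1695 -0.1501
```

View pics/wrist3.png

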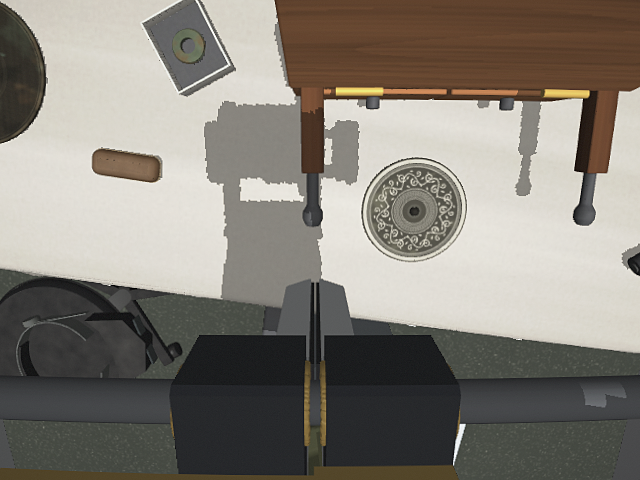

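The wrist view shows both knobs out, at (312,214) and (584,212). Their fronts are in line at yaw 8.2°, which gives a hinge position of about (0.543, -0.015). Next I'll put the closed fingers behind the flap's edge on its left side.

carry_out --motion "0.0386 0 0 0 0 0 255;0.0386 0 0 0 0 0 255;0.0386 0 0 0 0 0 255;0.0386 0 0 0 0 0 255;0.0386 0 0 0 0 0 255;0 0 0 0 0 0 255;0 0 -0.025 0 0 0 255;0 0 -0.027 0 0 0 255;0 0 -0.027 0 0 0 255;0 0 0 0 0 0 255"

```text
time_s: 9.1
ee_pos: [0.6104, 0.0945, 0.2345]
eef_rot: [-3.141, 0.011, 0.144]
force: [0.2, -0.4, -1.5]
grip_width: 0.0007
grip_force: 0.0
```

carry_out --motion "-0.0102 -0.0015 0.0012 0 0 0 255;-0.0102 -0.0015 0.0012 0 0 0 255;-0.0102 -0.0015 0.0012 0 0 0 255;-0.0102 -0.0015 0.0012 0 0 0 255;-0.0102 -0.0015 0.0012 0 0 0 255;-0.0102 -0.0015 0.0012 0 0 0 255;-0.0112 -0.0016 -0.0004 0 0 0 255;-0.0112 -0.0016 -0.0004 0 0 0 255;-0.0112 -0.0016 -0.0004 0 0 0 255;-0.0107 -0.0016 -0.0034 0 0 0 255;-0.0107 -0.0016 -0.0034 0 0 0 255;-0.0107 -0.0016 -0.0034 0 0 0 255"

```text
time_s: 10.1
ee_pos: [0.4856, 0.0761, 0.2382]
eef_rot: [3.142, -0.001, 0.144]
force: [3.0, 0.4, -0.7]
grip_width: 0.0006
grip_force: 1.0
```

carry_out --motion "-0.0095 -0.0014 -0.0061 0 0 0 255;-0.0095 -0.0014 -0.0061 0 0 0 255;-0.0095 -0.0014 -0.0061 0 0 0 255;-0.0077 -0.0011 -0.0083 0 0 0 255;-0.0077 -0.0011 -0.0083 0 0 0 255;-0.0077 -0.0011 -0.0083 0 0 0 255;-0.0052 -0.0007 -0.0101 0 0 0 255;-0.0052 -0.0007 -0.0101 0 0 0 255;-0.0052 -0.0007 -0.0101 0 0 0 255;0 0 0 0 0 0 255"

```text
time_s: 10.93
ee_pos: [0.4175, 0.0665, 0.1631]
eef_rot: [-3.142, 0.002, 0.144]
force: [0.7, 0.1, -0.1]
grip_width: 0.0005
grip_force: 0.0
```

carry_out --motion "-0.0025 -0.0003 -0.01 0 0 0 255;-0.0025 -0.0003 -0.01 0 0 0 255;-0.002 -0.0003 -0.008 0 0 0 255;0 0 -0.003 0 0 0 255;0 0 -0.001 0 0 0 255;0 0 0 0 0 0 255"

```text
time_s: 11.43
ee_pos: [0.4118, 0.0657, 0.1318]
eef_rot: [-3.142, 0.0, 0.144]
force: [0.1, -1.2, 0.1]
grip_width: 0.0005
grip_force: 0.0
```

carry_out --motion "0 0 -0.001 0 0 0 255;0 0 -0.001 0 0 0 255;0 0 0 0 0 0 255"

```text
time_s: 11.68
ee_pos: [0.4121, 0.0658, 0.1309]
eef_rot: [3.142, -0.001, 0.144]
force: [-5.2, -0.3, 13.9]
grip_width: 0.0006
grip_force: 6.7
```

```bash
cat > f.py <<'E'
from h import *
import sys
o=ctrl.get_obs(); print(o['ee_pos'],o['force'])
H=np.array([.543,-.0154]); ex=np.array([np.cos(np.deg2rad(8.2)),np.sin(np.deg2rad(8.2))]); ey=np.array([-ex[1],ex[0]])
def desk(p): d=p[...,:2]-H; return np.stack([d@ex,d@ey,p[...,2]],-1)
if __name__=='__main__':
    for n in ('wrist','top'):
        c=cam(n); save(c,n+sys.argv[1]); d=desk(cloud(c))
        for x in (-20,-40,-85,-130,-143):
            for y in (-.12,-.07,.03,.12):
                m=(abs(d[...,0]-x/1e3)<.004)&(abs(d[...,1]-y)<.015)&(d[...,2]>.09)&(d[...,2]<.16)
                if m.sum()>3: print(n,x,y,m.sum(),np.median(d[m][:,2]).round(4))
E
python3 f.py 5
```

```text
[0.41210046 0.06576002 0.13089075] [-5.20403812 -0.29239733 13.8603197 ]
wrist -20 0.03 1536 0.1313
wrist -20 0.12 1589 0.1313
wrist -40 0.03 1414 0.1311
wrist -40 0.12 1515 0.1311
wrist -85 0.03 1210 0.1307
wrist -85 0.12 1243 0.1306
wrist -130 -0.07 16 0.1297
wrist -130 0.03 988 0.1302
wrist -130 0.12 625 0.1301
wrist -143 -0.07 46 0.1299
wrist -143 0.03 485 0.1299
top -20 -0.12 37 0.131
top -20 -0.07 40 0.1314
top -20 0.03 39 0.1318
top -20 0.12 38 0.1314
top -40 -0.12 39 0.1321
top -40 -0.07 40 0.1311
top -40 0.03 40 0.1312
top -40 0.12 39 0.1313
top -85 -0.12 40 0.1311
top -85 -0.07 40 0.1305
top -85 0.03 40 0.1313
top -85 0.12 40 0.1304
top -130 -0.12 38 0.1308
top -130 -0.07 41 0.131
top -143 -0.12 25 0.1296
top -143 -0.07 28 0.1297
```

The flap lies level on the supports: its top is at 0.131 m across its whole length, and the tip felt 14 N. Next I'll move above the box with the gripper turned 90°.

carry_out --motion "0 0 0.04 0 0 0 255;0 0 0.04 0 0 0 255;0.0197 -0.0078 0.0095 0 0 6.92 40;0.0197 -0.0078 0.0095 0 0 6.92 40;0.0197 -0.0078 0.0095 0 0 6.92 40;0.0197 -0.0078 0.0095 0 0 6.92 40;0.0197 -0.0078 0.0095 0 0 6.92 40;0.0197 -0.0078 0.0095 0 0 6.92 40;0.0197 -0.0078 0.0095 0 0 6.92 40;0.0197 -0.0078 0.0095 0 0 6.92 40;0.0197 -0.0078 0.0095 0 0 6.92 40;0.0197 -0.0078 0.0095 0 0 6.92 40;0.0197 -0.0078 0.0095 0 0 6.92 40;0.0197 -0.0078 0.0095 0 0 6.92 40;0.0197 -0.0078 0.0095 0 0 6.92 40;0 0 0 0 0 0 40;0 0 0 0 0 0 40"

```text
time_s: 13.2
ee_pos: [0.6683, -0.036, 0.3325]
eef_rot: [-3.141, -0.0, 1.712]
force: [0.2, -0.1, -0.6]
grip_width: 0.0792
grip_force: 0.0
```

```bash
cat > b.py <<'E'
from f import *
o=ctrl.get_obs(); print(o['eef_rot'],o['grip_width'])
zl,n=float(sys.argv[2]),sys.argv[1]
c=cam('wrist'); save(c,n); p=cloud(c); z=p[...,2]; hs=cv2.cvtColor(c['pixels'],cv2.COLOR_RGB2HSV)
dk=desk(p)
m=(z>zl+.017)&(z<zl+.032)&(hs[...,1]<60)&(hs[...,2]>110)&(dk[...,0]>-.16)&(dk[...,0]<.16)&(abs(dk[...,1])<.15)
k,l,st,_=cv2.connectedComponentsWithStats(m.astype(np.uint8)); i=1+st[1:,4].argmax(); m=l==i
q=p[m]; r=cv2.minAreaRect((q[:,:2]*1000).astype(np.float32)); print(r,np.median(q[:,2])); 
print('desk',desk(np.array([r[0][0]/1e3,r[0][1]/1e3,0])), 'delta',np.array(r[0])/1e3-o['ee_pos'][:2], st[i])
E
python3 b.py w6 .225
```

```text
[ 0.66826417 -0.03599802  0.33253592] [ 0.17921419 -0.09368217 -0.58112507]
[-3.14112537e+00 -1.54487127e-04  1.71195359e+00] 0.07919077692615938
((667.9330444335938, -35.04079055786133), (48.01578903198242, 62.404720306396484), 8.189953804016113) 0.24843182760910176
desk [ 0.12085441 -0.03725905  0.        ] delta [-0.00033112  0.00095723] [275 200  77  92 955]
```

View pics/w6.png

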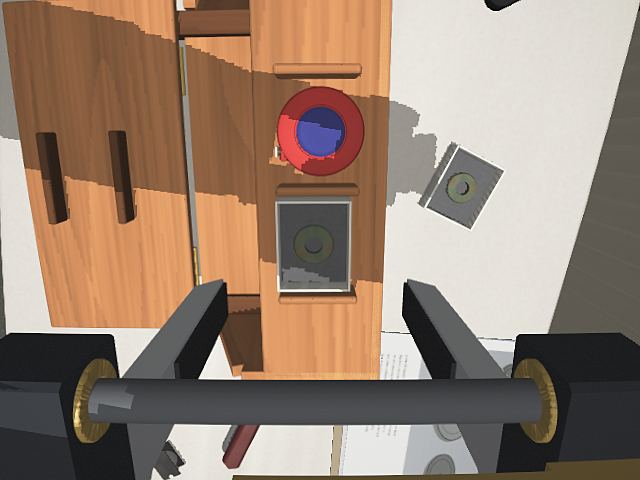

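The box is at (313,245), exactly below the TCP, and measures 48 × 60. The battens are at (52,178) and (121,176). I'll descend and grip.

carry_out --motion "0 0 -0.035 0 0 0 40;0 0 -0.035 0 0 0 40;0 0 -0.018 0 0 0 40;0 0 -0.008 0 0 0 40;0 0 -0.005 0 0 0 40;0 0 0 0 0 0 110;0 0 0 0 0 0 160;0 0 0 0 0 0 160;0 0 0 0 0 0 160;0 0 0 0 0 0 160;0 0 0 0 0 0 160" --grip_force 10

```text
time_s: 14.17
ee_pos: [0.668, -0.0357, 0.233]
eef_rot: [3.141, 0.0, 1.714]
force: [-0.2, 0.7, 4.0]
grip_width: 0.0484
grip_force: 10.0
```

carry_out --motion "0 0 0.02 0 0 0 160;0 0 0.04 0 0 0 160;-0.02 -0.009 0 0 0 0 160;-0.0292 -0.0131 0 0 0 0 160;-0.0292 -0.0131 0 0 0 0 160;-0.0292 -0.0131 0 0 0 0 160;-0.0292 -0.0131 0 0 0 0 160;-0.0292 -0.0131 0 0 0 0 160;-0.0292 -0.0131 0 0 0 0 160;0 0 -0.03 0 0 0 160;0 0 -0.035 0 0 0 160;0 0 -0.035 0 0 0 160;0 0 -0.025 0 0 0 160;0 0 -0.012 0 0 0 160;0 0 -0.006 0 0 0 160;0 0 -0.004 0 0 0 160;0 0 0 0 0 0 160;0 0 0 0 0 0 160"

```text
time_s: 15.67
ee_pos: [0.473, -0.1234, 0.1462]
eef_rot: [3.14, 0.001, 1.714]
force: [0.2, -0.5, -0.8]
grip_width: 0.0483
grip_force: 10.0
```

carry_out --motion "0 0 -0.002 0 0 0 160;0 0 -0.002 0 0 0 160;0 0 -0.001 0 0 0 160;0 0 -0.001 0 0 0 160;0 0 0 0 0 0 160"

```text
time_s: 16.08
ee_pos: [0.4726, -0.1234, 0.1394]
eef_rot: [3.141, 0.0, 1.714]
force: [0.9, 0.2, -0.6]
grip_width: 0.0482
grip_force: 10.0
```

carry_out --motion "0 0 -0.001 0 0 0 160;0 0 0 0 0 0 160"

```text
time_s: 16.25
ee_pos: [0.4726, -0.1234, 0.1388]
eef_rot: [3.141, 0.0, 1.714]
force: [-3.3, 0.4, 7.1]
grip_width: 0.0485
grip_force: 10.0
```

Contact. I'll release, rise, and turn back by 90°.

carry_out --motion "0 0 0 0 0 0 110;0 0 0 0 0 0 60;0 0 0 0 0 0 60;0 0 0.03 0 0 0 30;0 0 0.04 0 0 0 20;0 0 0.035 0 0 -6.92 20;0 0 0 0 0 -6.92 20;0 0 0 0 0 -6.92 20;0 0 0 0 0 -6.92 20;0 0 0 0 0 -6.92 20;0 0 0 0 0 -6.92 20;0 0 0 0 0 -6.92 20;0 0 0 0 0 -6.92 20;0 0 0 0 0 -6.92 20;0 0 0 0 0 -6.92 20;0 0 0 0 0 -6.92 20;0 0 0 0 0 -6.92 20;0 0 0 0 0 -6.92 20;0 0 0 0 0 0 20"

```text
time_s: 17.83
ee_pos: [0.4726, -0.1233, 0.2431]
eef_rot: [-3.142, 0.0, 0.138]
force: [0.2, -0.9, 0.4]
grip_width: 0.0864
grip_force: 0.0
```

```bash
python3 b.py w7 .131
python3 - <<'E'
from f import *
c=cam('wrist'); d=desk(cloud(c)); 
m=(d[...,2]>.143)&(d[...,2]<.16)&(d[...,0]<-.03)&(abs(d[...,1])<.055)&(d[...,0]>-.14)
k,l,st,_=cv2.connectedComponentsWithStats(m.astype(np.uint8))
for i in range(1,k):
    if st[i,4]>60:
        q=d[l==i]; print(st[i],cv2.minAreaRect((q[:,:2]*1000).astype(np.float32)),np.median(q[:,2]))
E
```

```text
[ 0.47259406 -0.12331614  0.24311939] [ 0.19228775 -0.93546202  0.38657902]
[-3.14150766e+00  1.31275057e-04  1.37803866e-01] 0.08643153676740967
((473.6233215332031, -121.21865844726562), (48.53656005859375, 60.06228256225586), 8.080217361450195) 0.15450775582774295
desk [-0.08376019 -0.09484167  0.        ] delta [0.00102926 0.00209748] [ 266  210   94   73 1045]
[ 0.47260216 -0.12330416  0.24314571] [ 0.20105936 -0.6200614  -0.39663415]
[ 107  184  124   14 1683] ((-47.366886138916016, -0.4856452941894531), (80.16223907470703, 8.114483833312988), 89.84993743896484) 0.15079187307970976
[ 119  275  117   15 1314] ((-110.84723663330078, -1.25433349609375), (8.607222557067871, 78.99017333984375), 0.2608133554458618) 0.1499036250536226
```

View pics/w7.png

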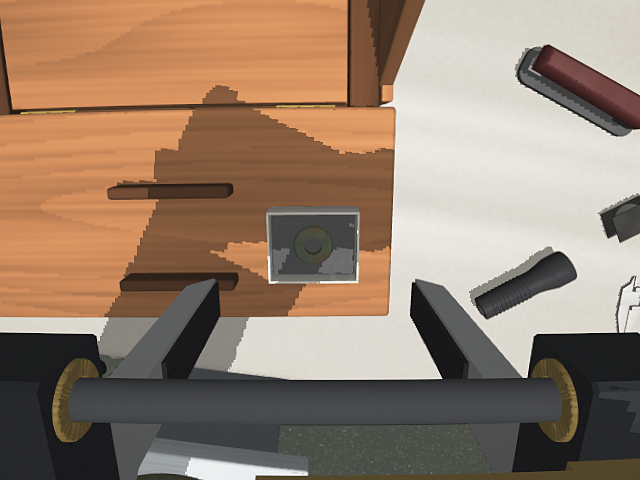

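The box stands flat on the bare flap, at (313,245). The battens are at (170,190) and (180,281), with the channel middle 4.7 mm in x and 94 mm in y (desk axes) from the box. I'll regrip it by its ends, lift and shift.

carry_out --motion "0.001 0.002 -0.035 0 0 0 40;0 0 -0.035 0 0 0 40;0 0 -0.018 0 0 0 40;0 0 -0.009 0 0 0 40;0 0 -0.005 0 0 0 40;0 0 0 0 0 0 100;0 0 0 0 0 0 130;0 0 0 0 0 0 130;0 0 0 0 0 0 130;0 0 0 0 0 0 130"

```text
time_s: 18.77
ee_pos: [0.4742, -0.1215, 0.1425]
eef_rot: [3.141, -0.002, 0.144]
force: [-0.5, 0.8, 7.0]
grip_width: 0.0603
grip_force: 10.0
```

carry_out --motion "0 0 0.015 0 0 0 130;0 0 0.025 0 0 0 130;-0.0018 0.0187 0 0 0 0 130;-0.0018 0.0187 0 0 0 0 130;-0.0018 0.0187 0 0 0 0 130;-0.0018 0.0187 0 0 0 0 130;-0.0016 0.0189 0 0 0 0 130;0 0 0 0 0 0 130;0 0 0 0 0 0 130"

```text
time_s: 19.52
ee_pos: [0.4649, -0.0272, 0.1816]
eef_rot: [3.141, -0.001, 0.145]
force: [0.7, 0.1, -0.4]
grip_width: 0.0606
grip_force: 10.0
```

```bash
python3 b.py w8 .168
python3 - <<'E'
from f import *
c=cam('wrist'); d=desk(cloud(c)); 
m=(d[...,2]>.143)&(d[...,2]<.158)&(d[...,0]<-.03)&(abs(d[...,1])<.055)&(d[...,0]>-.14)
k,l,st,_=cv2.connectedComponentsWithStats(m.astype(np.uint8))
for i in range(1,k):
    if st[i,4]>60:
        q=d[l==i]; print(st[i],cv2.minAreaRect((q[:,:2]*1000).astype(np.float32)),np.median(q[:,2]))
E
```

```text
[ 0.46487052 -0.02720873  0.18158471] [ 0.68721752  0.06387426 -0.42415542]
[ 3.14133891e+00 -5.36287759e-04  1.45430122e-01] 0.060599526308677196
((463.9541015625, -26.749134063720703), (49.503177642822266, 60.221160888671875), 8.207907676696777) 0.19242640864843885
desk [-7.98564663e-02  4.11290703e-05  0.00000000e+00] delta [-0.00091642  0.0004596 ] [ 242  253  146  112 3876]
[ 0.46491232 -0.027768    0.18149039] [-0.71344365  0.26291525 -0.97397623]
[ 236  208  158   20 2677] ((-47.32327651977539, -0.3485908508300781), (8.685982704162598, 79.8962173461914), 0.6851080656051636) 0.15076315930415077
```

View pics/w8.png

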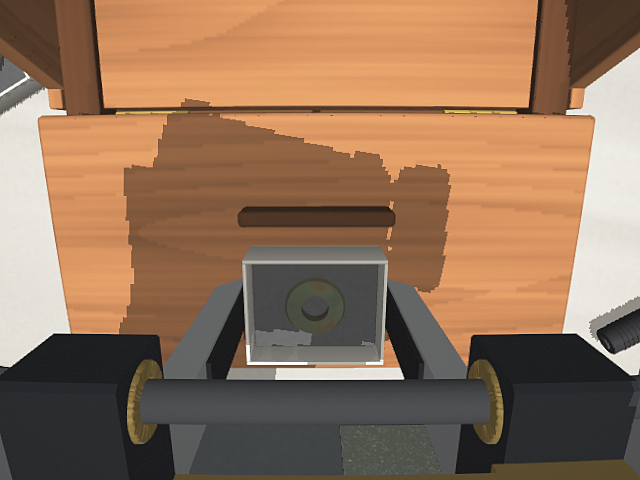

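The box at (315,312) is held level and sits over the channel within about 1 mm. Now I'll lower it.

carry_out --motion "0.0006 -0.0004 -0.008 0 0 0 130;0 0 -0.01 0 0 0 130;0 0 -0.008 0 0 0 130;0 0 -0.006 0 0 0 130;0 0 -0.004 0 0 0 130;0 0 -0.001 0 0 0 130;0 0 0 0 0 0 130;0 0 0 0 0 0 130"

```text
time_s: 20.28
ee_pos: [0.4656, -0.028, 0.1444]
eef_rot: [3.142, -0.0, 0.144]
force: [0.4, 0.7, -1.1]
grip_width: 0.0608
grip_force: 10.0
```

carry_out --motion "0 0 -0.001 0 0 0 130;0 0 -0.001 0 0 0 130;0 0 0 0 0 0 130"

```text
time_s: 20.53
ee_pos: [0.4656, -0.028, 0.1425]
eef_rot: [3.141, -0.001, 0.144]
force: [0.3, 0.1, 0.7]
grip_width: 0.0604
grip_force: 10.0
```

carry_out --motion "0 0 -0.001 0 0 0 130;0 0 0 0 0 0 130;0 0 0 0 0 0 130"

```text
time_s: 20.78
ee_pos: [0.4657, -0.028, 0.1421]
eef_rot: [3.141, -0.001, 0.144]
force: [-3.1, 0.8, 9.8]
grip_width: 0.0606
grip_force: 10.0
```

carry_out --motion "0 0 0 0 0 0 100;0 0 0 0 0 0 60;0 0 0 0 0 0 60;0 0 0.02 0 0 0 60;0 0 0.04 0 0 0 60;0 0 0.04 0 0 0 60;0 0 0.04 0 0 0 60;0 0 0.02 0 0 0 60;0 0 0 0 0 0 60;0 0 0 0 0 0 60"

```text
time_s: 21.62
ee_pos: [0.4655, -0.028, 0.3015]
eef_rot: [3.141, -0.001, 0.144]
force: [0.2, 0.9, -0.5]
grip_width: 0.072
grip_force: 0.0
```

```bash
python3 b.py w9 .131
python3 - <<'E'
from f import *
c=cam('wrist'); d=desk(cloud(c)); hs=cv2.cvtColor(c['pixels'],cv2.COLOR_RGB2HSV)
m=(d[...,2]>.143)&(d[...,2]<.154)&(hs[...,1]>60)&(d[...,0]<-.03)&(abs(d[...,1])<.055)&(d[...,0]>-.14)
k,l,st,_=cv2.connectedComponentsWithStats(m.astype(np.uint8))
for i in range(1,k):
    if st[i,4]>60:
        q=d[l==i]; print(st[i],cv2.minAreaRect((q[:,:2]*1000).astype(np.float32)),np.median(q[:,2]))
c=cam('top'); save(c,'top9'); d=desk(cloud(c))
for y in (-.12,.12):
    for x in (-.02,-.13): 
        m=(abs(d[...,0]-x)<.004)&(abs(d[...,1]-y)<.015)&(d[...,2]>.09)&(d[...,2]<.16); print(x,y,np.median(d[m][:,2]))
E
```

```text
[ 0.46554882 -0.02802396  0.30151946] [ 0.24374686  0.93593452 -0.49508901]
[ 3.14124070e+00 -1.26864529e-03  1.43769384e-01] 0.07200008709721531
((464.54925537109375, -27.46966552734375), (47.94858169555664, 60.11795425415039), 8.262186050415039) 0.1545051024021673
desk [-0.07937017 -0.00075692  0.        ] delta [-0.00099956  0.0005543 ] [276 200  78  61 787]
[ 0.46517521 -0.0280196   0.30033349] [-0.23605254 -0.20293124  0.0689826 ]
[ 263  184  103   12 1164] ((-47.93243408203125, -0.14651870727539062), (8.399222373962402, 79.60258483886719), 0.08517404645681381) 0.15082744274063636
[316 234  15  10  63] ((-87.18231964111328, -7.2313618659973145), (6.235538005828857, 13.235315322875977), 25.105627059936523) 0.14773662651172648
[ 266  260   98   12 1065] ((-110.51725006103516, -0.5749244689941406), (7.884611129760742, 79.22921752929688), 0.12202010303735733) 0.15007278858868328
-0.02 -0.12 0.13089721645553565
-0.13 -0.12 0.13157672826154343
-0.02 0.12 0.131477411365299
-0.13 0.12 0.13156044209101325
```

View pics/w9.png

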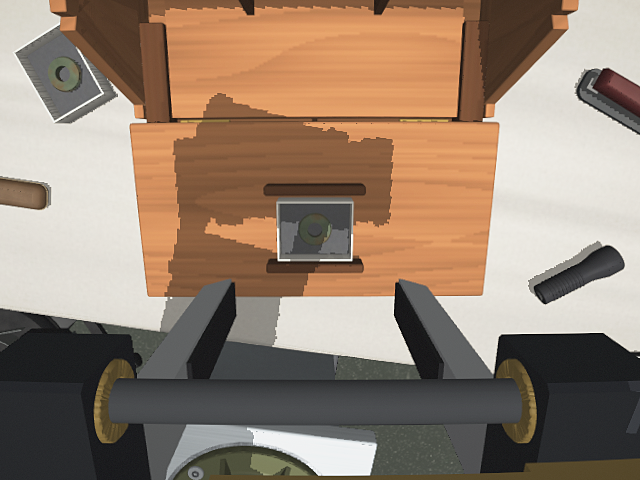

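The box at (315,231) stands flat between the battens, at (315,189) and (315,266), and is centred within 1 mm. The flap is level and the robot is clear, so I'm handing in.

```bash
python3 -c "
from station import ctrl
print(ctrl.hand_in())"
```

```text
the job is handed in; nothing more can be done
None
```

The job is handed in at about 22 s: both supports were pulled out to their stops first, then the flap was lowered level onto them, and the smallest specimen box now stands upright between the battens, centred to within about 1 mm, with the tape left in its bay.

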